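Seat the vial nest plate in the filler

ROBOT

A 6-joint arm with a two-finger parallel gripper is mounted at the origin on the work surface. World frame = base frame: x ahead of the robot, y to its left, z up, the work surface at z = 0. Lengths are in m, angles in rad, forces in N, time in s.
With the tool pointing down it reaches from about 0.35 to 0.775 m from the base axis. Payload 5.5 kg.
Tool frame: the origin (TCP) lies at the very end of the fingers, on their centre line; the grasp point (between the pads) lies 19 mm behind it; z points along the fingers, y is the line along which they close (so a half turn about z gives the same grasp; the last joint's range is limited). The gripper opens to 85 mm and grips with 20 to 120 N. Pads are 22 mm wide; open, the fingers measure 114 mm over their backs; the gripper's body (76 mm by 85 mm) begins 54 mm behind the grasp point. The pads swing forward as they close: fully open they stand 13 mm farther back than shut.
Start: joints at [1.094, 0.313, 0.046, 1.304, 0, 1.431], TCP at [0.19, 0.543, 0.198] pointing down, gripper open.
Joint ranges: [-2.76, 2.76], [-0.86, 1.69], [-1.03, 1.26], [-2.2, 2.34], [-1.47, 1.5], [-3.14, 3.14]. Speed limits (rad/s): [2.57, 2.57, 3.14, 3.14, 3.14, 3.14].

INTERFACE

Orientations are given as a unit quaternion [w, x, y, z].
In Python, from workcell import get_state, read_camera, calibration, hand_in gives the robot as it stands.
- The arm moves only by the tool drive_tool, never from a script. Its argument "deltas" is a list that holds one entry, the list of rows, each a list of 7 numbers: the closure in counts, from 0 (fully open) to 255 (shut), then the shift along the tool's x, y, z in m, then the turn, a rotation vector about the tool's x, y, z in degrees. A call has 1 to 12 rows; each row is the pose to reach, as a shift and turn from the pose commanded when the call began, along the tool's axes at that moment; what a row does not reach only later rows make up. A row lasts 1/8 s, in which the tool goes at most 62.5 mm and 10.7 degrees, less where a joint would pass 70% of its speed; a pose out of reach is approached as far as the arm can. A call with a gripper value outside its range is refused whole. The fingers move at their own pace and stop on an object; "newtons" is the grip in N (left out, the last holds). Time passes only in rows, so rows that repeat a pose let the fingers close. It gives the time, the measured TCP pose, the force, the opening and the grip force at its end, in the units of the state.
- get_state(): the state, without advancing time (a new reading comes with each control period).
- read_camera(name): name is "scene" or "top" or "wrist"; returns (picture, depth): 384x512x3 uint8, red, green, blue; 384x512 float32, m along the optical axis (not along the pixel's ray), 0 where there is no reading.
- calibration(name): a dict with "mtx" (3x3 intrinsics, pixels), "world_from_camera" (4x4, takes a point from camera to world coordinates). Camera axes: x right, y up, looking along -z (the intrinsics and any distortion apply to the point x, -y, -z); pixel columns grow to the right and rows downward; lengths in m; the calibration is good to about 2 mm. A picture is of the moment at which its call begins: read the wrist's pose just before it. calibration takes no time and is no camera call; for the wrist camera it gives the pose at the moment of the call.
- hand_in(): hands the job in; it is judged then, once.
The state is a dict: "clock": time; "joint_pos": joint angles; "qvel": joint speeds; "tau": joint torques, N m; "tcp_pos": TCP position; "orientation": TCP orientation; "wrist_force": force on the tool from outside, world axes, zero at the start; "ft_torque": the same for the moment, N m; "finger_gap": finger opening in m; "grip_force": force on a finger pad.
Only numpy, scipy, OpenCV 4.12 (cv2) and the standard library are available. Lean on these libraries where they do the work, as an engineer would, in place of code of your own. Each camera call takes 0.05 s, during which the arm holds its last target. There are 200 camera calls.

TASK

Slide the white nest plate across the loading deck, over the step and tongue first into the slot of the keeper, until its rear end drops behind the step and it lies flat and fully home on the bed. The keeper is clamped somewhere a little to one side of the middle, so feel or look for its slot; do not force the plate (stop when it is blocked), and leave the loose vials on the machine standing where they are.

Things in the scene. Friction and masses are not known exactly. Their poses are not given: they have to be found in the camera images.
- bed: Bench-top vial filler, fixed, 410 x 360 mm. Origin on the table under the middle of the step; x level, the loading direction; y left; z up. Near half: loading deck, x -160 to 0 mm, top 36 mm above the table. Beyond a straight 6 mm step down: nest bed, x 0 to 250 mm, top 30 mm up. Both flat, open at the sides. Needle arm (needle tip 117 mm up), column and valve box stand beyond x = 180 mm.
- step (a point): Middle of the step's top edge, at deck height (36 mm above the table); axes of the filler.
- keeper_mid (a point): Point on the bed, 96 mm beyond the step, midway across. Here stands the front face of the keeper: a dark steel block bolted to the bed, 120 mm wide, 26.5 mm high, square to the bed. Its oblong holes let it sit up to 12 mm left or right of this point; this setting is not measured, so this point does NOT show where the keeper's middle is. Behind it a flange 8 mm high runs 58 mm beyond this point.
- stop_mid (a point): Point on the bed midway across, level with the flat back stop of the keeper's slot, 117.5 mm beyond the step. The slot, in the middle of the keeper's width, opens to the front: 21.5 mm deep, 74 mm wide between two cheeks (mouth corners rounded 3 mm), 18.5 mm high under two lips, each reaching 13 mm over the slot; open above between the lips.
- plate_c (a point): Centre, half-way up, of the nest plate's main part: loose white plastic plate, 90 mm (its x) x 130 mm (y) x 15 mm thick, 12 vial holes, about 250 g, too wide to grasp. From the middle of its +x side a tongue 24 mm long, 70 mm wide, 15 mm thick sticks out. Centre of mass 7 mm from this point towards the tongue. Starts flat on the deck, skewed and off centre, tongue towards the keeper.
- tongue (a point): Middle of the tongue's front end, half-way up; axes of the plate. The plate tips over the step once its centre of mass has passed it; then its front slides on the bed, its rear on the deck. Home: tongue at the stop or up to 3.5 mm short of it, rear edge just beyond the step, plate flat on the bed, top 9 mm above the deck. A finger still against the rear edge can hold the rear up.
- vial1_c (a point): Centre of a loose glass vial, 23 mm across and 45 mm high, standing on the bed near its left edge: leave it.
- vial2_c (a point): The same kind of vial, standing on the bed near its right edge: leave it.
- vial3_c (a point): The same kind of vial, standing on the loading deck near its left edge: leave it.
There are look-alikes about, which are no part of the job. Of the things like the part that bears plate_c, leave any that is pink; of the rest the smaller one is meant.

How it is judged:
By the outcome, as a careful person would: the job done as asked, in the order asked, and still so for the second after the job is handed in, with the robot touching nothing.
It also fails if it takes over 64 s, if anything falls off the work surface, if the arm or the gripper's body presses on something with over 40 N, if the wrist force passes 120 N, or if a joint passes its speed limit or range.

## Working session

There is one attempt and no reset: what is moved stays moved. The work goes in short steps, Python scripts to look and compute and a tool call to move; the robot and the scene stay as the last step left them, time stands still between calls to the robot, and variables do not carry over. Pictures are saved under pics/ and viewed, at most 10 in all, crops included, and the job is handed in when it is done.

Besides the shell and the picture viewer there is one more tool, called after "Emit:" as a command line: name --argument value ..., lists and objects as JSON in quotes. drive_tool: Moves the arm, as the interface text tells. Its arguments: {"type":"object","properties":{"deltas":{"type":"array","items":{"type":"array","items":{"type":"array","items":{"type":"number"}}}},"newtons":{"type":"number"}},"required":["deltas"]}

```bash
mkdir -p pics
cat > h.py <<'E'
import numpy as np, cv2
from workcell import get_state, read_camera, calibration
def proj_ray(c,u,v):
    m=np.array(c["mtx"]);W=np.array(c["world_from_camera"])
    p=np.linalg.inv(m)@np.array([u,v,1.0]); d=W[:3,:3]@np.array([p[0],-p[1],-p[2]]); return W[:3,3],d
def onplane(c,u,v,z):
    o,d=proj_ray(c,u,v); return o+d*(z-o[2])/d[2]
def cloud(c,D):
    m=np.array(c["mtx"]);W=np.array(c["world_from_camera"])
    v,u=np.mgrid[:D.shape[0],:D.shape[1]]
    P=np.stack([(u-m[0,2])/m[0,0]*D,-(v-m[1,2])/m[1,1]*D,-D],-1)
    return P@W[:3,:3].T+W[:3,3]
E
python3 - <<'E'
from h import *
for n in("top","scene"):
    I,D=read_camera(n);c=calibration(n);np.savez(f"{n}0.npz",I=I,D=D);cv2.imwrite(f"pics/{n}0.png",I[:,:,::-1])
    print(n,{k:np.round(v,3).tolist() for k,v in c.items()})
s=get_state();print(s)
E
```

```text
top {'mtx': [[495.415, 0.0, 246.959], [0.0, 495.415, 203.989], [0.0, 0.0, 1.0]], 'world_from_camera': [[0.012, 0.998, -0.068, 0.363], [-1.0, 0.012, 0.001, -0.003], [0.002, 0.068, 0.998, 1.348], [0.0, 0.0, 0.0, 1.0]]}
scene {'mtx': [[399.295, 0.0, 252.96], [0.0, 399.295, 200.223], [0.0, 0.0, 1.0]], 'world_from_camera': [[-0.01, -0.729, 0.684, 1.087], [1.0, -0.005, 0.01, 0.027], [-0.004, 0.684, 0.729, 0.733], [0.0, 0.0, 0.0, 1.0]]}
{'clock': 0.1, 'joint_pos': array([1.09443103e+00, 3.13936108e-01, 4.50952915e-02, 1.30358800e+00,
       1.75582175e-05, 1.43120247e+00]), 'qvel': array([-0.00033347, -0.0010744 ,  0.00414062, -0.00061592, -0.00274354,
        0.00206692]), 'tau': array([ 2.60292953e-03, -4.81724775e+01,  2.99245727e+01,  1.26670193e-02,
       -8.84684846e-05,  1.68188245e-05]), 'tcp_pos': array([0.18977171, 0.54224977, 0.19699303]), 'orientation': array([-2.55796781e-04,  1.67591069e-01,  9.85856261e-01, -7.75175319e-04]), 'wrist_force': array([-0.4254161 ,  0.38295526, -0.09379195]), 'ft_torque': array([ 0.02100356, -0.03336847,  0.01876647]), 'grip_force': 0.0, 'finger_gap': 0.08556261044043781}
```

View pics/top0.png

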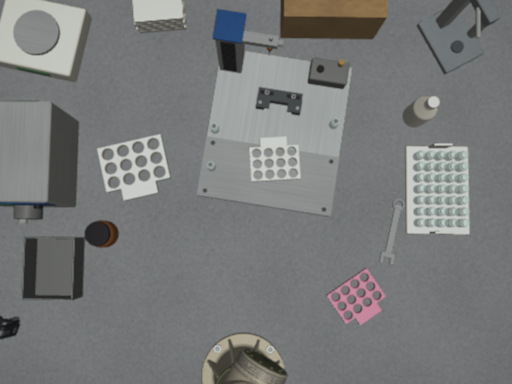

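View pics/scene0.png

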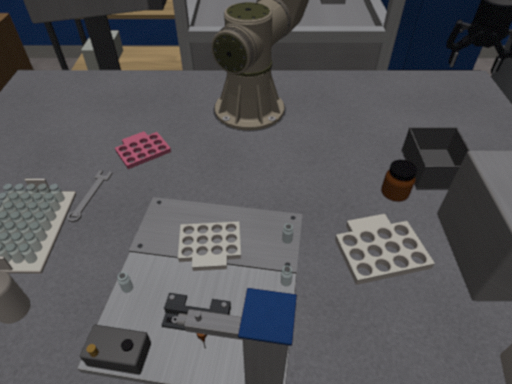

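Top view: the meant plate is white and small at (274,160), on the deck. Look-alikes are a larger white plate on the table at (133,166) and a pink plate at (356,296). Keeper at (279,99), vials at (214,129), (334,125) and (211,166), step line from about (208,145) to (340,160).

Run:
```python
from h import *
d=np.load("top0.npz");I,D=d["I"],d["D"];c=calibration("top")
P=cloud(c,D)
cv2.imwrite("pics/crop0.png",cv2.resize(I[50:220,190:360,::-1],None,fx=3.5,fy=3.5,interpolation=cv2.INTER_CUBIC))
for n,(u,v) in dict(deck=(240,190),bed=(310,120),plate=(274,168),keeper=(262,97),table=(300,280),pl2=(104,167)).items(): print(n,P[v,u].round(4))
for n,u,v,z in [("bl",220,53,.03),("br",351,65,.03),("nr",331,215,.036),("nl",198,198,.036),("stepL",206,144,.036),("stepR",341,160,.036)]:
    print(n,onplane(c,u,v,z).round(4))
# white plate
hsv=cv2.cvtColor(I,cv2.COLOR_RGB2HSV); m=((hsv[...,2]>200)&(hsv[...,1]<50)).astype(np.uint8)
n,l,s,ce=cv2.connectedComponentsWithStats(m)
for i in range(1,n):
    if s[i,4]>200: print(s[i],ce[i])
```

```text
deck [0.4891 0.0147 0.038 ]
bed [ 0.6811 -0.1712  0.0328]
plate [ 0.5468 -0.0742  0.0539]
keeper [ 0.7355 -0.0407  0.0567]
table [ 0.2504 -0.1502 -0.0042]
pl2 [0.5487 0.3826 0.0206]
bl [0.8637 0.0741 0.03  ]
br [ 0.8347 -0.2825  0.03  ]
nr [ 0.4256 -0.2273  0.036 ]
nl [0.4666 0.126  0.036 ]
stepL [0.6118 0.1073 0.036 ]
stepR [ 0.573  -0.2539  0.036 ]
[259 137  29  25 276] [272.13405797 144.11594203]
[110 138  47  61 890] [135.94269663 174.47078652]
[408 147  60  86 790] [421.7443038  194.21518987]
```

View pics/crop0.png

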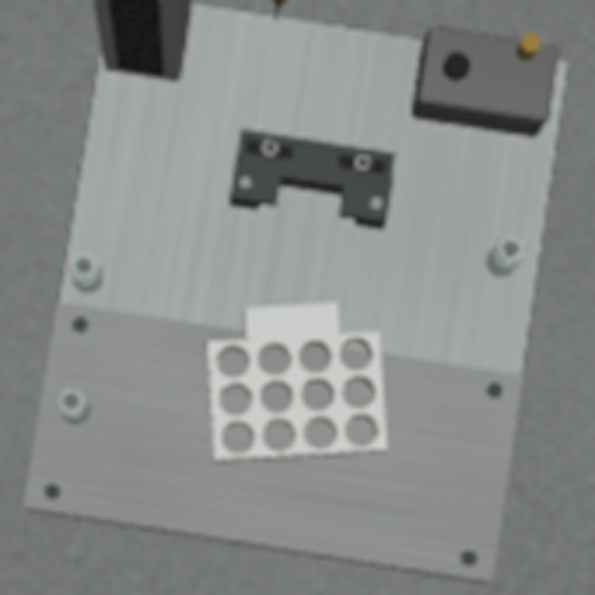

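The crop shows the right plate: white, 3x4 holes, on the deck, tongue towards the keeper, skewed about 10° from the bed. The slot mouth is at about crop (308,190). Now I'll move over it for a close look.

Emit:
drive_tool --deltas '[[[0,-0.51,-0.47,-0.08,0,0,-23],[0,-0.51,-0.47,-0.08,0,0,-23],[0,-0.51,-0.47,-0.08,0,0,-23],[0,-0.51,-0.47,-0.08,0,0,-23],[0,-0.51,-0.47,-0.08,0,0,-23],[0,-0.51,-0.47,-0.08,0,0,-23],[0,-0.51,-0.47,-0.08,0,0,-23],[0,-0.51,-0.47,-0.08,0,0,-23],[0,-0.51,-0.47,-0.08,0,0,-23],[0,-0.51,-0.47,-0.08,0,0,-23],[0,-0.51,-0.47,-0.08,0,0,-23],[0,-0.51,-0.47,-0.08,0,0,-23]]]'

```text
clock: 1.6
tcp_pos: [0.5172, -0.0727, 0.2771]
orientation: [-0.0, -0.03, 1.0, -0.0]
wrist_force: [-0.8, 0.2, -0.1]
finger_gap: 0.0857
grip_force: 0.0
```

```bash
cat >> h.py <<'E'
def snap(tag,n="wrist"):
    s=get_state(); c=calibration(n); I,D=read_camera(n)
    np.savez(f"{tag}.npz",I=I,D=D,mtx=c["mtx"],world_from_camera=c["world_from_camera"]); cv2.imwrite(f"pics/{tag}.png",I[:,:,::-1])
    q=s["orientation"]; from scipy.spatial.transform import Rotation as Ro
    R=Ro.from_quat(np.r_[q[1:],q[0]]).as_matrix()
    print("t",round(s["clock"],2),"tcp",s["tcp_pos"].round(4),"tool axes x,y,z",R.T.round(3).tolist(),"F",s["wrist_force"].round(1),"gap",round(s["finger_gap"],4))
    return I,D,c,R,s
E
python3 - <<'E'
from h import *
I,D,c,R,s=snap("w1"); print(np.round(c["world_from_camera"],3).tolist(),np.round(c["mtx"],1).tolist())
E
```

```text
t 1.6 tcp [ 0.5172 -0.0727  0.2771] tool axes x,y,z [[-0.998, -0.06, 0.001], [-0.06, 0.998, -0.0], [-0.001, -0.0, -1.0]] F [-0.8  0.2 -0.1] gap 0.0857
[[-0.06, -0.96, -0.275, 0.446], [0.998, -0.058, -0.015, -0.077], [-0.001, -0.275, 0.961, 0.453], [0.0, 0.0, 0.0, 1.0]] [[309.3, 0.0, 258.5], [0.0, 309.3, 190.5], [0.0, 0.0, 1.0]]
```

View pics/w1.png

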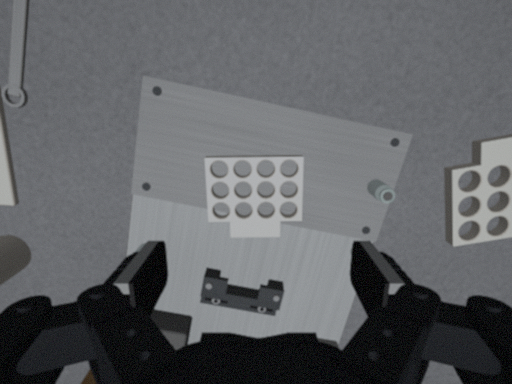

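Wrist view (up = towards the robot, right = +y): plate body at (254,188) with its tongue at (255,228), step line (135,195)-(365,240), keeper at (243,292) with slot mouth around (242,284), deck vial at (383,190). I'll measure from this view with an enlarged crop.

Run:
```python
from h import *
d=np.load("w1.npz");I,D=d["I"],d["D"]
P=cloud(d,D)
g=cv2.cvtColor(I,cv2.COLOR_RGB2GRAY)
roi=np.zeros_like(g);roi[140:250,190:320]=1
m=((g>170)&(P[...,2]>0.044)).astype(np.uint8)*roi
cs,_=cv2.findContours(m,cv2.RETR_EXTERNAL,cv2.CHAIN_APPROX_NONE);k=max(cs,key=cv2.contourArea)
print("plate area",cv2.contourArea(k)); W=np.array([onplane(d,u,v,.051)[:2] for u,v in k[:,0,:]])
ap=cv2.approxPolyDP(k,4,True)[:,0];
for u,v in ap: print("pl",u,v,onplane(d,u,v,.051).round(4))
m2=((g<95)&(P[...,2]>0.045)).astype(np.uint8);r=np.zeros_like(g);r[262:325,195:292]=1;m2*=r
cs,_=cv2.findContours(m2,cv2.RETR_EXTERNAL,cv2.CHAIN_APPROX_NONE);k=max(cs,key=cv2.contourArea)
print("keeper area",cv2.contourArea(k),"z",np.percentile(P[...,2][m2>0],[5,50,95]).round(4),"z deck",P[100:140,200:300,2].mean().round(4),"bed",P[240:255,180:220,2].mean().round(4),"plate",np.percentile(P[...,2][m>0],[50]).round(4))
for u,v in cv2.approxPolyDP(k,2,True)[:,0]: print("kp",u,v,onplane(d,u,v,.0565).round(4))
cv2.imwrite("pics/crop1.png",cv2.resize(I[180:330,130:370,::-1],None,fx=3.3,fy=3.3,interpolation=cv2.INTER_CUBIC))
```

```text
plate area 6208.5
pl 205 159 [ 0.5226 -0.1436  0.051 ]
pl 209 220 [ 0.6081 -0.137   0.051 ]
pl 229 220 [ 0.6065 -0.1092  0.051 ]
pl 232 236 [ 0.6304 -0.1042  0.051 ]
pl 277 236 [ 0.6265 -0.0407  0.051 ]
pl 280 220 [ 0.6022 -0.0384  0.051 ]
pl 300 219 [ 0.599  -0.0108  0.051 ]
pl 302 158 [ 0.5136 -0.0165  0.051 ]
pl 244 158 [ 0.5182 -0.0925  0.051 ]
pl 253 167 [ 0.5295 -0.08    0.051 ]
pl 245 179 [ 0.5465 -0.0898  0.051 ]
pl 231 170 [ 0.5353 -0.109   0.051 ]
pl 240 158 [ 0.5185 -0.0978  0.051 ]
keeper area 1387.5 z [0.048  0.0565 0.0579] z deck 0.0355 bed 0.0317 plate [0.0512]
kp 205 272 [ 0.6867 -0.1407  0.0565]
kp 201 296 [ 0.727  -0.1461  0.0565]
kp 278 309 [ 0.7425 -0.0306  0.0565]
kp 283 291 [ 0.7112 -0.0257  0.0565]
kp 281 286 [ 0.703  -0.0293  0.0565]
kp 260 285 [ 0.7032 -0.0601  0.0565]
kp 258 294 [ 0.7185 -0.0621  0.0565]
kp 254 295 [ 0.7205 -0.0679  0.0565]
kp 227 290 [ 0.7145 -0.108   0.0565]
kp 226 278 [ 0.6946 -0.1101  0.0565]
```

View pics/crop1.png

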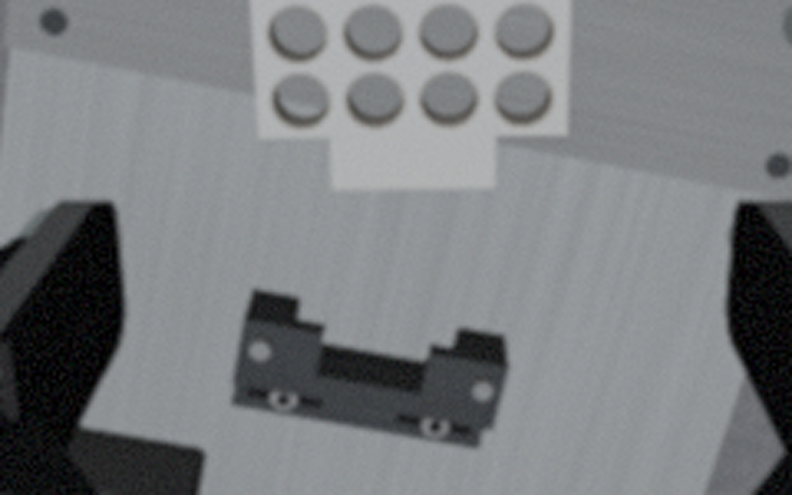

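The crop shows the keeper's top front edge from (246,320) to (506,364), with the lip ends at (324,326) and (430,347). The cheek feet on the bed are at about (298,297) and (457,330). The step line crosses at (10,50), (250,93), (570,157) and (730,187).

Run:
```python
from h import *
d=np.load("w1.npz")
q=lambda x,y,z:onplane(d,130+(x+.5)/3.3-.5,180+(y+.5)/3.3-.5,z)[:2]
o1,o2=q(246,320,.0565),q(506,364,.0565);l1,l2=q(324,326,.0565),q(430,347,.0565);c1,c2=q(298,297,.03),q(457,330,.03)
ln=[q(10,50,.036),q(250,93,.036),q(570,157,.036),q(730,187,.036)]
v=np.array(ln);p=np.polyfit(v[:,1],v[:,0],1);a=-np.arctan(p[0]);print("step yaw",np.degrees(a),p)
ex=np.array([np.cos(a),np.sin(a)]);ey=np.array([-ex[1],ex[0]])
for n,(A,B) in dict(outer=(o1,o2),lip=(l1,l2),cheek=(c1,c2)).items():
    w=B-A;print(n,"width",np.linalg.norm(w).round(4),"yaw",np.degrees(np.arctan2(-w[0],w[1])).round(2),"mid",((A+B)/2).round(4),"along ey",((A+B)/2@ey).round(4),"ex",((A+B)/2@ex).round(4))
print("step ex", (v@ex).round(4))
# plate corners
pl=np.array([[.5226,-.1436],[.6081,-.137],[.6304,-.1042],[.6265,-.0407],[.599,-.0108],[.5136,-.0165]])
w=pl[5]-pl[0];print("plate yaw rear",np.degrees(np.arctan2(-w[0],w[1])),"side",[np.degrees(np.arctan2(*(pl[i]-pl[j])[::-1])).round(2) for i,j in((1,0),(4,5))])
print("plate c",pl[[0,1,4,5]].mean(0),"along",pl[[0,1,4,5]].mean(0)@ey,"tongue mid",pl[2:4].mean(0))
# bed sides in top
t=np.load("top0.npz");c=calibration("top")
print("filler mid along ey (top)",[(onplane(c,u,v,z)[:2]@ey).round(4) for u,v,z in((206,144,.036),(341,160,.036))])
```

```text
step yaw -8.113388030008718 [0.14255948 0.61738842]
outer width 0.1169 yaw -7.45 mid [ 0.7019 -0.0838] along ey 0.0161 ex 0.7067
lip width 0.0479 yaw -9.24 mid [ 0.699  -0.0838] along ey 0.0157 ex 0.7039
cheek width 0.0762 yaw -9.74 mid [ 0.7037 -0.0845] along ey 0.0157 ex 0.7086
step ex [0.6117 0.6103 0.6115 0.6112]
plate yaw rear 4.050375586999857 side [np.float64(4.41), np.float64(3.82)]
plate c [ 0.560825 -0.076975] along 0.0029461345090013857 tongue mid [ 0.62845 -0.07245]
filler mid along ey (top) [np.float64(0.1926), np.float64(-0.1705)]
```

The bed's yaw is −8.1° and the step is at s=0.611 along the loading direction. The keeper face is at s≈0.707 (0.096 expected), and all three edge pairs put the slot middle at t≈0.0158, about 5 mm left of the bed's middle. The plate's yaw is +4.1°. The 70 mm tongue fits in the 85 mm gripper, so I'll hold it lightly to straighten and slide the plate.

Emit:
drive_tool --deltas '[[[0,-0.05,-0.0033,0.03,0,0,-0.6],[0,-0.101,-0.0066,0.06,0,0,-0.6],[0,-0.101,-0.0066,0.11,0,0,-0.6],[0,-0.101,-0.0066,0.16,0,0,-0.6],[0,-0.101,-0.0066,0.19,0,0,-0.6],[0,-0.101,-0.0066,0.205,0,0,-0.6],[0,-0.101,-0.0066,0.205,0,0,-0.6],[0,-0.101,-0.0066,0.205,0,0,-0.6]]]'

```text
clock: 2.65
tcp_pos: [0.6184, -0.0693, 0.0746]
orientation: [0.001, -0.038, 0.999, -0.0]
wrist_force: [0.3, 0.1, -0.5]
finger_gap: 0.0851
grip_force: 0.0
```

Run:
```python
from h import *
snap("w2")
```

```text
t 2.65 tcp [ 0.6184 -0.0693  0.0746] tool axes x,y,z [[-0.997, -0.076, -0.003], [-0.076, 0.997, -0.001], [0.003, -0.0, -1.0]] F [ 0.3  0.1 -0.5] gap 0.0851
```

View pics/w2.png

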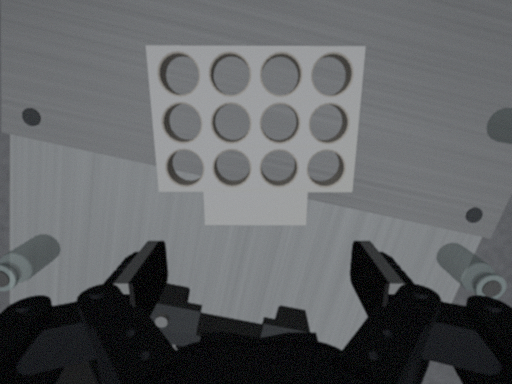

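Wrist view: the tongue's front edge runs from (204,225) to (307,225), the open fingertips are at about (150,265) and (367,265), and the bed vials are at (30,260) and (480,280), clear of the fingers. I'll locate the tongue relative to the TCP.

Run:
```python
from h import *
d=np.load("w2.npz");s=get_state()
a,b=onplane(d,204.5,225,.051),onplane(d,307,225,.051);r1,r2=onplane(d,203,191,.051),onplane(d,308,191,.051)
m=(a+b)/2;R=np.array([[-.997,-.076],[-.076,.997]])
print(a,b,np.linalg.norm(a-b),"tip mid",m,"root mid",(r1+r2)/2); w=b-a;print("yaw",np.degrees(np.arctan2(-w[0],w[1])))
print("tongue front mid in tool xy",R@(m[:2]-s["tcp_pos"][:2]),s["tcp_pos"], "cam in tool",R@(d["world_from_camera"][:2,3]-s["tcp_pos"][:2]))
```

```text
[ 0.63237194 -0.10651572  0.051     ] [ 0.62698016 -0.03552585  0.051     ] 0.07119432650764386 tip mid [ 0.62967605 -0.07102078  0.051     ] root mid [ 0.6051541  -0.07297357  0.051     ]
yaw 4.343353684418817
tongue front mid in tool xy [-0.01097894 -0.00236124] [ 0.6185482  -0.0695007   0.07472802] cam in tool [ 7.18433284e-02 -3.52448752e-05]
```

Emit:
drive_tool --deltas '[[[0,0,-0.0024,0.015,0,0,0],[0,0,-0.0024,0.028,0,0,0],[0,0,-0.0024,0.034,0,0,0],[0,0,-0.0024,0.034,0,0,0]]]'

```text
clock: 3.2
tcp_pos: [0.6166, -0.0717, 0.0377]
orientation: [-0.001, -0.037, 0.999, 0.0]
wrist_force: [-0.2, 0.6, -0.4]
finger_gap: 0.0854
grip_force: 0.0
```

Emit:
drive_tool --deltas '[[[60,0,0,0,0,0,0],[90,0,0,0,0,0,0],[90,0,0,0,0,0,0],[90,0,0,0,0,0,0]]]' --newtons 20

```text
clock: 3.7
tcp_pos: [0.6176, -0.0719, 0.039]
orientation: [0.0, -0.038, 0.999, -0.0]
wrist_force: [-0.4, -0.4, -0.9]
finger_gap: 0.0555
grip_force: 0.0
```

Run:
```python
from h import *
snap("w3")
```

```text
t 3.7 tcp [ 0.6176 -0.0719  0.039 ] tool axes x,y,z [[-0.997, -0.075, -0.0], [-0.075, 0.997, -0.0], [0.0, 0.0, -1.0]] F [-0.4 -0.4 -0.9] gap 0.0555
```

View pics/w3.png

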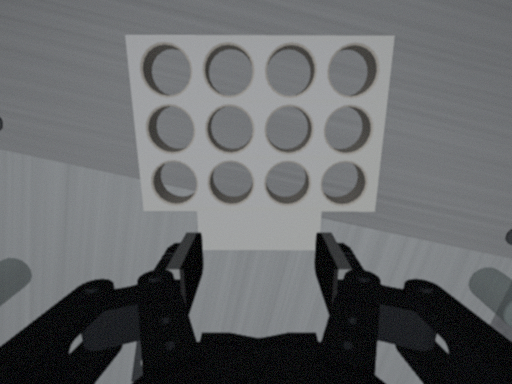

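The fingers closed above the tongue without touching it: gap 55 mm, tips near columns 190–330, and no force. So the open tips stand about 12 mm behind the TCP. Reopen, go 11 mm lower and close again.

Emit:
drive_tool --deltas '[[[0,0,0,0,0,0,0],[0,0,0,0,0,0,0],[0,0,0,0,0,0,0],[0,0,0,0.006,0,0,0],[0,0,0,0.011,0,0,0],[0,0,0,0.011,0,0,0]]]'

```text
clock: 4.5
tcp_pos: [0.6168, -0.0717, 0.0269]
orientation: [-0.001, -0.038, 0.999, 0.0]
wrist_force: [-0.6, -0.3, 0.5]
finger_gap: 0.0853
grip_force: 0.0
```

Emit:
drive_tool --deltas '[[[30,0,0,0,0,0,0],[50,0,0,0,0,0,0],[70,0,0,0,0,0,0],[70,0,0,0,0,0,0],[70,0,0,0,0,0,0]]]' --newtons 20

```text
clock: 5.12
tcp_pos: [0.6175, -0.0718, 0.0279]
orientation: [0.0, -0.038, 0.999, 0.0]
wrist_force: [0.2, 1.4, -1.0]
finger_gap: 0.0623
grip_force: 0.0
```

No contact again, so I'll measure the finger heights from the wrist depth instead of guessing.

Run:
```python
from h import *
I,D,c,R,s=snap("w4")
for t in("w2","w3","w4"):
    d=np.load(t+".npz");P=cloud(d,d["D"]);g=d["I"].mean(-1)
    m=(g<70)&(d["D"]>0.03);m[:210]=0
    m[:,:140]=0;m[:,380:]=0
    z=P[...,2][m]; print(t,"dark z pct",np.percentile(z,[0.5,2,5,20,50]).round(4))
    hh=np.load(t+".npz")["D"]
    for side,sl in(("L",slice(140,256)),("R",slice(256,380))):
        mm=m.copy(); mm[:,:sl.start]=0;mm[:,sl.stop:]=0
        vv,uu=np.nonzero(mm&(P[...,2]>0.045)&(P[...,2]<.09)); k=vv<=vv.min()+6
        print(side,"top row",vv.min(),uu[k].min(),uu[k].max(),P[vv[k],uu[k]].mean(0).round(4))
    tm=(g>170)&(P[...,2]>.03); vv,uu=np.nonzero(tm&(np.abs(P[...,1]+.07)<.04)); print("plate z",np.median(P[...,2][tm]).round(4),"max row",vv.max(),P[vv.max()-3,255].round(4))
```

```text
t 5.12 tcp [ 0.6175 -0.0718  0.0279] tool axes x,y,z [[-0.997, -0.075, -0.0], [-0.075, 0.997, 0.0], [0.0, 0.0, -1.0]] F [ 0.2  1.4 -1. ] gap 0.0623
w2 dark z pct [0.032  0.0352 0.0412 0.0576 0.1874]
L top row 294 159 185 [ 0.6952 -0.1312  0.0482]
R top row 317 262 307 [ 0.708  -0.0445  0.0497]
  return _methods._mean(a, axis=axis, dtype=dtype,
  ret = ret.dtype.type(ret / rcount)
Traceback (most recent call last):
ValueError: zero-size array to reduction operation maximum which has no identity
```

Run:
```python
from h import *
for t,cols in(("w2",(140,155,365,375)),("w3",(185,195,322,332)),("w4",(175,185,195,320,330,340))):
    d=np.load(t+".npz");P=cloud(d,d["D"]);g=d["I"].mean(-1)
    for u in cols: print(t,u,[(v,int(g[v,u]),P[v,u].round(3).tolist()) for v in range(226,300,12)])
```

```text
w2 140 [(226, 128, [0.646, -0.159, 0.03]), (238, 132, [0.656, -0.16, 0.03]), (250, 84, [0.61, -0.12, 0.135]), (262, 51, [0.609, -0.116, 0.145]), (274, 0, [0.61, -0.113, 0.152]), (286, 23, [0.614, -0.113, 0.153]), (298, 0, [0.547, -0.075, 0.251])]
w2 155 [(226, 131, [0.645, -0.148, 0.03]), (238, 132, [0.655, -0.148, 0.03]), (250, 4, [0.609, -0.113, 0.135]), (262, 0, [0.613, -0.113, 0.137]), (274, 1, [0.618, -0.113, 0.138]), (286, 11, [0.623, -0.112, 0.14]), (298, 2, [0.628, -0.112, 0.141])]
w2 365 [(226, 137, [0.633, 0.013, 0.03]), (238, 134, [0.642, 0.015, 0.031]), (250, 34, [0.603, -0.027, 0.134]), (262, 0, [0.605, -0.028, 0.14]), (274, 12, [0.61, -0.028, 0.141]), (286, 10, [0.614, -0.028, 0.143]), (298, 11, [0.619, -0.027, 0.144])]
w2 375 [(226, 134, [0.632, 0.021, 0.03]), (238, 127, [0.642, 0.022, 0.031]), (250, 51, [0.603, -0.022, 0.134]), (262, 44, [0.603, -0.026, 0.145]), (274, 4, [0.604, -0.028, 0.15]), (286, 0, [0.609, -0.027, 0.151]), (298, 7, [0.613, -0.027, 0.152])]
w3 185 [(226, 139, [0.627, -0.119, 0.03]), (238, 52, [0.608, -0.106, 0.087]), (250, 55, [0.608, -0.104, 0.09
[... 1687 characters left out ...]
 159, [0.614, -0.04, 0.052]), (250, 160, [0.621, -0.039, 0.051]), (262, 129, [0.64, -0.032, 0.03]), (274, 133, [0.649, -0.031, 0.03]), (286, 133, [0.657, -0.03, 0.03]), (298, 135, [0.666, -0.029, 0.03])]
w4 330 [(226, 127, [0.615, -0.029, 0.03]), (238, 20, [0.603, -0.041, 0.076]), (250, 7, [0.605, -0.043, 0.083]), (262, 6, [0.611, -0.042, 0.084]), (274, 14, [0.616, -0.041, 0.085]), (286, 4, [0.621, -0.041, 0.086]), (298, 119, [0.665, -0.022, 0.031])]
w4 340 [(226, 113, [0.613, -0.025, 0.036]), (238, 57, [0.602, -0.037, 0.077]), (250, 54, [0.603, -0.04, 0.088]), (262, 16, [0.603, -0.042, 0.097]), (274, 1, [0.607, -0.042, 0.1]), (286, 6, [0.612, -0.041, 0.1]), (298, 3, [0.615, -0.042, 0.103])]
```

Emit:
drive_tool --deltas '[[[0,0,0,0,0,0,0],[0,0,0,0,0,0,0],[0,0,0,0,0,0,0],[0,0,0,0.006,0,0,0],[0,0,0,0.011,0,0,0],[0,0,0,0.011,0,0,0]]]'

```text
clock: 5.92
tcp_pos: [0.6168, -0.0717, 0.0159]
orientation: [-0.001, -0.038, 0.999, 0.0]
wrist_force: [-0.2, -0.1, -0.2]
finger_gap: 0.0856
grip_force: 0.0
```

```bash
cat >> h.py <<'E'
def tips(tag):
    I,D,c,R,s=snap(tag); P=cloud(c,D); T=(P-s["tcp_pos"])@R; h=s["finger_gap"]/2
    for n,sg in(("+y",1),("-y",-1)):
        y=T[...,1]*sg
        m=(D>.03)&(I.mean(-1)<90)&(y>h-.004)&(y<h+.025)&(np.abs(T[...,0])<.02)&(P[...,2]>.038)
        p=T[m]; print(n,m.sum(),"z behind TCP (pct)",np.percentile(-p[:,2],[1,3,10,50]).round(4),"x",np.percentile(p[:,0],[2,98]).round(3),"y",np.percentile(y[m],[2,50]).round(4))
E
python3 - <<'E'
from h import *
tips("w5")
d=np.load("w5.npz");P=cloud(d,d["D"]);g=d["I"].mean(-1)
for v in(236,246,256): print(v,[(u,int(g[v,u]),P[v,u].round(3).tolist()) for u in range(150,200,5)])
E
```

```text
t 5.92 tcp [ 0.6168 -0.0717  0.0159] tool axes x,y,z [[-0.997, -0.075, 0.001], [-0.075, 0.997, 0.001], [-0.001, 0.0, -1.0]] F [-0.2 -0.1 -0.2] gap 0.0856
+y 10607 z behind TCP (pct) [0.0269 0.0485 0.0622 0.099 ] x [-0.008  0.016] y [0.0403 0.0543]
-y 10871 z behind TCP (pct) [0.0268 0.049  0.0626 0.0993] x [-0.008  0.017] y [0.04   0.0551]
236 [(150, 127, [0.623, -0.133, 0.031]), (155, 127, [0.623, -0.131, 0.031]), (160, 126, [0.623, -0.128, 0.031]), (165, 128, [0.623, -0.125, 0.03]), (170, 131, [0.623, -0.122, 0.03]), (175, 129, [0.622, -0.119, 0.031]), (180, 129, [0.623, -0.117, 0.03]), (185, 130, [0.622, -0.114, 0.03]), (190, 155, [0.612, -0.107, 0.052]), (195, 153, [0.612, -0.104, 0.051])]
246 [(150, 47, [0.608, -0.119, 0.072]), (155, 29, [0.609, -0.117, 0.071]), (160, 1, [0.609, -0.116, 0.07]), (165, 77, [0.612, -0.115, 0.063]), (170, 127, [0.63, -0.123, 0.029]), (175, 130, [0.629, -0.12, 0.03]), (180, 129, [0.629, -0.117, 0.029]), (185, 128, [0.628, -0.114, 0.031]), (190, 153, [0.617, -0.106, 0.052]), (195, 155, [0.617, -0.104, 0.051])]
256 [(150, 11, [0.608, -0.116, 0.081]), (155, 8, [0.61, -0.115, 0.077]), (160, 9, [0.613, -0.115, 0.072]), (165, 25, [0.617, -0.115, 0.064]), (170, 127, [0.635, -0.122, 0.031]), (175, 129, [0.635, -0.119, 0.031]), (180, 128, [0.635, -0.117, 0.03]), (185, 127, [0.635, -0.114, 0.03]), (190, 151, [0.623, -0.106, 0.052]), (195, 154, [0.623, -0.104, 0.05])]
```

Open tips are still near z≈0.058, well behind the nominal TCP. The scene heights (plate 0.051, bed 0.030) check out, so I'll trust the depth. Lower 9 mm, close lightly and check the force.

Emit:
drive_tool --deltas '[[[0,0,0,0.004,0,0,0],[0,0,0,0.009,0,0,0],[0,0,0,0.009,0,0,0]]]'

```text
clock: 6.35
tcp_pos: [0.617, -0.0717, 0.0072]
orientation: [-0.0, -0.038, 0.999, 0.0]
wrist_force: [-0.2, 0.3, 0.1]
finger_gap: 0.0855
grip_force: 0.0
```

Emit:
drive_tool --deltas '[[[25,0,0,0,0,0,0],[40,0,0,0,0,0,0],[60,0,0,0,0,0,0],[60,0,0,0,0,0,0]]]' --newtons 20

```text
clock: 6.85
tcp_pos: [0.6177, -0.0718, 0.0084]
orientation: [0.0, -0.038, 0.999, 0.0]
wrist_force: [-1.2, 0.9, 3.8]
finger_gap: 0.0688
grip_force: 22.1
```

Run:
```python
from h import *
snap("w6")
d=np.load("w6.npz");P=cloud(d,d["D"]);g=d["I"].mean(-1)
for v in(246,256): print(v,[(u,int(g[v,u]),P[v,u].round(3).tolist()) for u in range(165,205,4)])
```

```text
t 6.85 tcp [ 0.6177 -0.0718  0.0084] tool axes x,y,z [[-0.997, -0.075, -0.001], [-0.075, 0.997, 0.0], [0.001, 0.0, -1.0]] F [-1.2  0.9  3.8] gap 0.0688
246 [(165, 51, [0.608, -0.113, 0.066]), (169, 51, [0.608, -0.111, 0.065]), (173, 50, [0.608, -0.109, 0.066]), (177, 3, [0.608, -0.108, 0.065]), (181, 7, [0.61, -0.107, 0.06]), (185, 54, [0.614, -0.107, 0.054]), (189, 154, [0.615, -0.106, 0.051]), (193, 155, [0.614, -0.104, 0.051]), (197, 158, [0.614, -0.102, 0.052]), (201, 157, [0.614, -0.1, 0.051])]
256 [(165, 53, [0.608, -0.11, 0.074]), (169, 17, [0.608, -0.109, 0.074]), (173, 7, [0.609, -0.108, 0.072]), (177, 2, [0.612, -0.108, 0.066]), (181, 2, [0.614, -0.107, 0.062]), (185, 22, [0.618, -0.107, 0.054]), (189, 159, [0.62, -0.106, 0.051]), (193, 156, [0.619, -0.103, 0.052]), (197, 156, [0.619, -0.102, 0.052]), (201, 156, [0.619, -0.1, 0.052])]
```

View pics/w6.png

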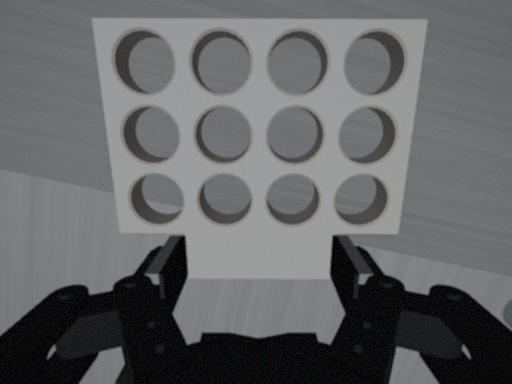

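The tongue is gripped: the pads sit on its sides at columns 187 and 332, gap 69 mm, grip 22 N. Now straighten by +12.4° and slide forward to about 15 mm short of the keeper, in two calls with a force check between.

Emit:
drive_tool --deltas '[[[60,-0.004,-0.001,-0.001,0,0,2],[60,-0.008,-0.002,-0.001,0,0,4.5],[60,-0.012,-0.003,-0.001,0,0,7],[60,-0.016,-0.004,-0.001,0,0,9.5],[60,-0.02,-0.005,-0.001,0,0,12.4],[60,-0.02,-0.005,-0.001,0,0,12.4]]]'

```text
clock: 7.65
tcp_pos: [0.638, -0.0754, 0.0084]
orientation: [-0.0, 0.071, 0.997, 0.0]
wrist_force: [-0.7, -0.5, -0.1]
finger_gap: 0.0687
grip_force: 23.2
```

Run:
```python
from h import *
I,D,c,R,s=snap("w7")
a=np.radians(-8.11);ex=np.array([np.cos(a),np.sin(a)]);ey=np.array([-ex[1],ex[0]])
dl=.681*ex+.0158*ey-s["tcp_pos"][:2]; print("to go tool",R.T[:2,:2]@dl,"yaw",np.degrees(np.arctan2(-R[0,1],R[1,1])),"grip",s["grip_force"])
```

```text
t 7.65 tcp [ 0.638  -0.0754  0.0084] tool axes x,y,z [[-0.99, 0.141, 0.0], [0.141, 0.99, 0.0], [-0.0, 0.0, -1.0]] F [-0.7 -0.5 -0.1] gap 0.0687
to go tool [-0.03874898  0.00048686] yaw -8.133805610550345 grip 23.232779502868652
```

Emit:
drive_tool --deltas '[[[60,-0.009,0.0005,0,0,0,0],[60,-0.018,0.0005,0,0,0,0],[60,-0.027,0.0005,0,0,0,0],[60,-0.035,0.0005,0,0,0,0],[60,-0.039,0.0005,0,0,0,0],[60,-0.039,0.0005,0,0,0,0]]]'

```text
clock: 8.45
tcp_pos: [0.6771, -0.0805, 0.0088]
orientation: [0.0, 0.071, 0.998, 0.0]
wrist_force: [0.4, -0.7, -1.5]
finger_gap: 0.0686
grip_force: 22.9
```

Run:
```python
from h import *
I,D,c,R,s=snap("w8");snap("t8","top")
d=np.load("t8.npz")
cv2.imwrite("pics/t8c.png",cv2.resize(d["I"][70:190,210:360,::-1],None,fx=4,fy=4,interpolation=cv2.INTER_CUBIC))
a=np.radians(-8.11);ex=np.array([np.cos(a),np.sin(a)]);ey=np.array([-ex[1],ex[0]])
P=cloud(c,D)
print("tcp s,t",s["tcp_pos"][:2]@ex,s["tcp_pos"][:2]@ey)
g=I.mean(-1)
# plate rear edge and sides at z .051
m=((g>140)&(np.abs(P[...,2]-.051)<.004)).astype(np.uint8)
k=max(cv2.findContours(m,cv2.RETR_EXTERNAL,cv2.CHAIN_APPROX_NONE)[0],key=cv2.contourArea)
for u,v in cv2.approxPolyDP(k,4,True)[:,0]:
    w=onplane(c,u,v,.051)[:2];print(u,v,(w@ex).round(4),(w@ey).round(4))
```

```text
t 8.45 tcp [ 0.6771 -0.0805  0.0088] tool axes x,y,z [[-0.99, 0.141, -0.001], [0.141, 0.99, 0.0], [0.001, -0.0, -1.0]] F [ 0.4 -0.7 -1.5] gap 0.0686
t 8.5 tcp [ 0.6769 -0.0804  0.0088] tool axes x,y,z [[-0.99, 0.141, -0.001], [0.141, 0.99, 0.0], [0.001, -0.0, -1.0]] F [ 0.4  0.4 -1.1] gap 0.0685
tcp s,t 0.6817175886935287 0.01586682103802632
93 19 0.5797 -0.0493
120 232 0.6693 -0.0499
183 232 0.6693 -0.0204
188 276 0.6927 -0.0195
329 278 0.6938 0.0496
333 233 0.6698 0.05
397 233 0.6698 0.08
425 20 0.5801 0.0798
```

The plate is square and its middle is at t≈0.0152, against 0.0158 for the slot. The tongue front is 14 mm short of the keeper. Release, rise and go back for a check view.

Emit:
drive_tool --deltas '[[[30,0,0,0,0,0,0],[0,0,0,0,0,0,0],[0,0,0,0,0,0,0],[0,0,0,0,0,0,0],[0,0,0,-0.03,0,0,0],[0,0.02,0,-0.08,0,0,0],[0,0.06,0,-0.13,0,0,0],[0,0.11,0,-0.17,0,0,0],[0,0.165,0,-0.2,0,0,0],[0,0.165,0,-0.22,0,0,0],[0,0.165,0,-0.22,0,0,0],[0,0.165,0,-0.22,0,0,0]]]'

```text
clock: 10.05
tcp_pos: [0.5135, -0.0572, 0.228]
orientation: [-0.0, 0.071, 0.998, 0.0]
wrist_force: [-0.1, 0.3, -1.0]
finger_gap: 0.0853
grip_force: 0.0
```

Run:
```python
from h import *
I,D,c,R,s=snap("w9")
a=np.radians(-8.11);ex=np.array([np.cos(a),np.sin(a)]);ey=np.array([-ex[1],ex[0]])
P=cloud(c,D);g=I.mean(-1)
m=((g>150)&(P[...,2]>.041)&(P[...,2]<.056)).astype(np.uint8)
k=max(cv2.findContours(m,cv2.RETR_EXTERNAL,cv2.CHAIN_APPROX_NONE)[0],key=cv2.contourArea)
for u,v in cv2.approxPolyDP(k,3,True)[:,0]:
    z=np.median(P[max(v-3,0):v+4,u-3:u+4,2][m[max(v-3,0):v+4,u-3:u+4]>0]); w=onplane(c,u,v,z)[:2];print(u,v,z.round(4),(w@ex).round(4),(w@ey).round(4))
pw=P.reshape(-1,3);n=pw.shape[0]
st=np.stack([P[...,:2]@ex,P[...,:2]@ey],-1)
mk=((g<100)&(P[...,2]>.05)&(P[...,2]<.062)&(np.abs(st[...,0]-.72)<.03)&(np.abs(st[...,1]-.016)<.075))
print("keeper n",mk.sum(),"t range",np.percentile(st[mk][:,1],[0.5,99.5]).round(4),"s range",np.percentile(st[mk][:,0],[.5,99.5]).round(4))
v,u=np.nonzero(mk);x0,x1,y0,y1=u.min()-15,u.max()+15,v.min()-90,v.max()+15
print(x0,y0)
f=min(790/(x1-x0),590/(y1-y0));print("f",f)
cv2.imwrite("pics/c9.png",cv2.resize(I[max(y0,0):y1,x0:x1,::-1],None,fx=f,fy=f,interpolation=cv2.INTER_CUBIC))
```

```text
t 10.05 tcp [ 0.5135 -0.0572  0.228 ] tool axes x,y,z [[-0.99, 0.141, 0.0], [0.141, 0.99, 0.0], [-0.0, 0.0, -1.0]] F [-0.1  0.3 -1. ] gap 0.0853
206 218 0.0533 0.5807 -0.0488
209 280 0.0474 0.6696 -0.05
231 280 0.0469 0.67 -0.0213
233 295 0.0456 0.6935 -0.0193
284 295 0.0454 0.6936 0.0489
286 280 0.0469 0.6699 0.0508
308 280 0.0471 0.6698 0.0796
312 219 0.0532 0.5821 0.0797
keeper n 1640 t range [-0.0427  0.075 ] s range [0.7061 0.7406]
200 215
f 4.538461538461538
```

View pics/c9.png

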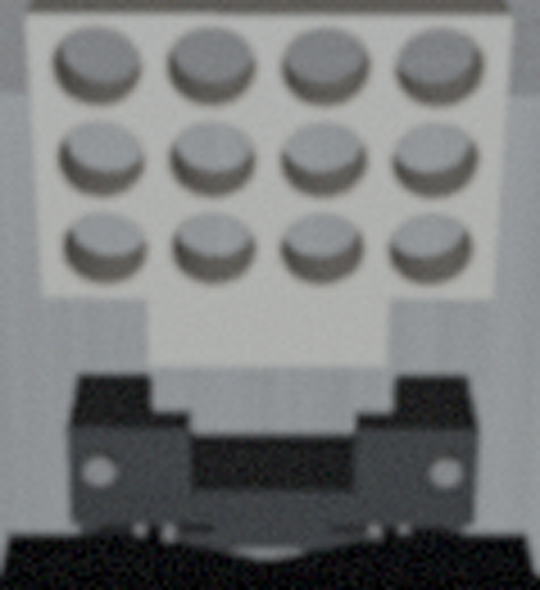

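The crop shows the tongue front centred at column 268, while the slot (cheeks, lips and outer edges) is centred at about 273. So the plate must go about 1.4 mm further left, and its yaw is good. The plate has tipped: rear on the deck, front on the bed. Next I'll lower both fingers behind the rear edge.

Emit:
drive_tool --deltas '[[[50,0,0,0.06,0,0,0],[50,0,0,0.12,0,0,0],[50,0,0,0.17,0,0,0],[50,0,0,0.2,0,0,0],[50,0,0,0.21,0,0,0],[50,0,0,0.214,0,0,0],[50,0,0,0.216,0,0,0],[50,0,0,0.216,0,0,0]]]'

```text
clock: 11.1
tcp_pos: [0.5141, -0.0573, 0.0138]
orientation: [0.001, 0.071, 0.998, -0.0]
wrist_force: [1.0, -1.1, 0.5]
finger_gap: 0.0689
grip_force: 0.0
```

Run:
```python
from h import *
tips("w10")
d=np.load("w10.npz");P=cloud(d,d["D"]);g=d["I"].mean(-1)
for v in(246,256,266): print(v,[(u,int(g[v,u]),P[v,u].round(3).tolist()) for u in range(173,205,4)])
```

```text
t 11.1 tcp [ 0.5141 -0.0573  0.0138] tool axes x,y,z [[-0.99, 0.141, -0.002], [0.141, 0.99, -0.0], [0.002, -0.0, -1.0]] F [ 1.  -1.1  0.5] gap 0.0689
+y 11012 z behind TCP (pct) [0.0461 0.0513 0.0645 0.0958] x [-0.008  0.018] y [0.032  0.0518]
-y 10698 z behind TCP (pct) [0.0461 0.0513 0.0644 0.0958] x [-0.008  0.018] y [0.0317 0.0516]
246 [(173, 60, [0.497, -0.093, 0.069]), (177, 18, [0.497, -0.091, 0.07]), (181, 3, [0.499, -0.091, 0.066]), (185, 16, [0.503, -0.091, 0.058]), (189, 137, [0.513, -0.096, 0.036]), (193, 136, [0.514, -0.094, 0.036]), (197, 134, [0.514, -0.092, 0.036]), (201, 137, [0.514, -0.09, 0.036])]
256 [(173, 14, [0.497, -0.09, 0.078]), (177, 0, [0.5, -0.091, 0.073]), (181, 13, [0.504, -0.092, 0.065]), (185, 5, [0.507, -0.092, 0.059]), (189, 132, [0.52, -0.098, 0.035]), (193, 135, [0.519, -0.095, 0.037]), (197, 131, [0.519, -0.093, 0.037]), (201, 133, [0.52, -0.091, 0.036])]
266 [(173, 10, [0.502, -0.091, 0.079]), (177, 4, [0.504, -0.091, 0.074]), (181, 4, [0.508, -0.092, 0.067]), (185, 12, [0.511, -0.092, 0.061]), (189, 125, [0.524, -0.098, 0.038]), (193, 136, [0.525, -0.096, 0.037]), (197, 135, [0.526, -0.095, 0.036]), (201, 136, [0.526, -0.092, 0.036])]
```

The tips still end around z≈0.053, about 39 mm above the nominal TCP. Lower 12 mm more, feeling for the deck.

Emit:
drive_tool --deltas '[[[50,0,0,0.005,0,0,0],[50,0,0,0.009,0,0,0],[50,0,0,0.012,0,0,0],[50,0,0,0.012,0,0,0]]]'

```text
clock: 11.65
tcp_pos: [0.5127, -0.057, 0.0004]
orientation: [-0.0, 0.071, 0.998, 0.0]
wrist_force: [0.5, 0.8, 0.9]
finger_gap: 0.0686
grip_force: 0.0
```

Run:
```python
from h import *
I,D,c,R,s=snap("w11");P=cloud(c,D);g=I.mean(-1)
for v in(246,256,266): print(v,[(u,int(g[v,u]),P[v,u].round(3).tolist()) for u in range(177,203,3)])
a=np.radians(-8.11);ex=np.array([np.cos(a),np.sin(a)]);print("s",s["tcp_pos"][:2]@ex)
```

```text
t 11.65 tcp [ 5.127e-01 -5.700e-02  4.000e-04] tool axes x,y,z [[-0.99, 0.141, 0.001], [0.141, 0.99, 0.0], [-0.001, 0.0, -1.0]] F [0.5 0.8 0.9] gap 0.0686
246 [(177, 0, [0.496, -0.09, 0.057]), (180, 7, [0.497, -0.09, 0.054]), (183, 0, [0.499, -0.09, 0.049]), (186, 48, [0.503, -0.091, 0.043]), (189, 129, [0.506, -0.092, 0.036]), (192, 131, [0.506, -0.091, 0.035]), (195, 132, [0.507, -0.089, 0.035]), (198, 134, [0.507, -0.088, 0.036]), (201, 131, [0.507, -0.086, 0.036])]
256 [(177, 5, [0.499, -0.091, 0.059]), (180, 7, [0.501, -0.091, 0.055]), (183, 13, [0.504, -0.091, 0.049]), (186, 29, [0.508, -0.092, 0.043]), (189, 133, [0.512, -0.093, 0.035]), (192, 136, [0.511, -0.091, 0.037]), (195, 135, [0.511, -0.09, 0.037]), (198, 131, [0.512, -0.089, 0.036]), (201, 137, [0.512, -0.087, 0.036])]
266 [(177, 14, [0.503, -0.091, 0.061]), (180, 9, [0.506, -0.091, 0.056]), (183, 1, [0.508, -0.092, 0.051]), (186, 12, [0.511, -0.092, 0.046]), (189, 125, [0.516, -0.094, 0.037]), (192, 132, [0.517, -0.093, 0.035]), (195, 135, [0.517, -0.091, 0.037]), (198, 133, [0.517, -0.089, 0.036]), (201, 132, [0.518, -0.088, 0.036])]
s 0.5156395854093746
```

Emit:
drive_tool --deltas '[[[50,-0.012,0,0,0,0,0],[50,-0.024,0,0,0,0,0],[50,-0.035,0,0,0,0,0],[50,-0.044,0,0,0,0,0],[50,-0.049,0,0,0,0,0],[50,-0.052,0,0,0,0,0],[50,-0.055,0,0,0,0,0],[50,-0.055,0,0,0,0,0]]]'

```text
clock: 12.7
tcp_pos: [0.5674, -0.0648, 0.0007]
orientation: [-0.0, 0.071, 0.998, 0.0]
wrist_force: [-0.3, -0.3, 0.2]
finger_gap: 0.0688
grip_force: 0.0
```

Emit:
drive_tool --deltas '[[[50,-0.002,0.0003,0,0,0,0],[50,-0.004,0.0006,0,0,0,0],[50,-0.006,0.0009,0,0,0,0],[50,-0.008,0.0012,0,0,0,0],[50,-0.01,0.0014,0,0,0,0],[50,-0.01,0.0014,0,0,0,0]]]'

```text
clock: 13.45
tcp_pos: [0.5781, -0.0649, 0.0009]
orientation: [0.0, 0.071, 0.998, 0.0]
wrist_force: [0.4, 0.3, -0.6]
finger_gap: 0.0685
grip_force: 0.1
```

```bash
cat >> h.py <<'E'
a=np.radians(-8.11);ex=np.array([np.cos(a),np.sin(a)]);ey=np.array([-ex[1],ex[0]])
def plate(tag,n="wrist",zl=.041):
    I,D,c,R,s=snap(tag,n); print("tcp s,t",s["tcp_pos"][:2]@ex,s["tcp_pos"][:2]@ey)
    P=cloud(c,D);g=I.mean(-1);st=np.stack([P[...,:2]@ex,P[...,:2]@ey],-1)
    m=((g>120)&(P[...,2]>zl)&(P[...,2]<.06)&(np.abs(st[...,1]-.016)<.09)&(np.abs(st[...,0]-.65)<.1)).astype(np.uint8)
    k=max(cv2.findContours(m,cv2.RETR_EXTERNAL,cv2.CHAIN_APPROX_NONE)[0],key=cv2.contourArea)
    for u,v in cv2.approxPolyDP(k,3,True)[:,0]:
        b=(slice(max(v-3,0),v+4),slice(max(u-3,0),u+4)); z=np.median(P[b][...,2][m[b]>0]); w=onplane(c,u,v,z)[:2];print(u,v,z.round(4),"s,t",(w@ex).round(4),(w@ey).round(4))
E
python3 - <<'E'
from h import *
plate("w12")
E
```

```text
t 13.45 tcp [ 0.5781 -0.0649  0.0009] tool axes x,y,z [[-0.99, 0.141, -0.001], [0.141, 0.99, 0.0], [0.001, 0.0, -1.0]] F [ 0.4  0.3 -0.6] gap 0.0685
tcp s,t 0.5814851096250896 0.017312005960457538
179 297 0.0524 s,t 0.5978 -0.0205
187 309 0.0514 s,t 0.6051 -0.0175
187 319 0.051 s,t 0.611 -0.018
180 327 0.0504 s,t 0.6161 -0.0218
187 343 0.0502 s,t 0.6258 -0.0191
198 341 0.0505 s,t 0.6243 -0.0135
202 331 0.0506 s,t 0.6183 -0.0112
218 331 0.0503 s,t 0.6185 -0.0034
203 320 0.0507 s,t 0.6118 -0.0103
201 307 0.0516 s,t 0.6038 -0.0107
208 297 0.0518 s,t 0.5982 -0.0071
222 291 0.0521 s,t 0.5948 -0.0004
241 295 0.052 s,t 0.597 0.0083
252 311 0.0513 s,t 0.6063 0.0134
248 323 0.0507 s,t 0.6136 0.0114
232 332 0.0495 s,t 0.6198 0.0034
256 337 0.0505 s,t 0.6219 0.0153
285 332 0.0493 s,t 0.6199 0.0296
273 327 0.0506 s,t 0.616 0.0236
265 312 0.0513 s,t 0.6068 0.0196
275 296 0.052 s,t 0.5975 0.0242
289 291 0.052 s,t 0.5948 0.0307
305 294 0.052 s,t 0.5964 0.0381
316 307 0.0514 s,t 0.6039 0.0438
313 321 0.0505 s,t 0.6126 0.0429
298 331 0.05 s,t 0.6187 0.0359
315 331 0.0506 s,t 0.6182 0.0441
319 341 0.0502 s,t 0.6245 0.0465
330 343 0.0507 s,t 0.6253 0.0519
337 329 0.0506 s,t 0.6171 0.0548
330 318 0.0511 s,t 0.6104 0.0509
331 307 0.0517 s,t 0.6037 0.0508
338 299 0.0518 s,t 0.5992 0.0537
333 286 0.0524 s,t 0.5919 0.0508
184 286 0.0525 s,t 0.5918 -0.0178
```

Contact: the rear edge is at s=0.592 and the plate is moving with the fingers. The force is near zero. Push on in small steps.

Emit:
drive_tool --deltas '[[[50,-0.002,0,0,0,0,0],[50,-0.004,0,0,0,0,0],[50,-0.006,0,0,0,0,0],[50,-0.008,0,0,0,0,0],[50,-0.008,0,0,0,0,0]]]'

```text
clock: 14.12
tcp_pos: [0.586, -0.0661, 0.0008]
orientation: [0.0, 0.071, 0.998, 0.0]
wrist_force: [-0.4, -0.1, 0.1]
finger_gap: 0.0688
grip_force: 0.1
```

Emit:
drive_tool --deltas '[[[50,-0.002,0,0,0,0,0],[50,-0.004,0,0,0,0,0],[50,-0.006,0,0,0,0,0],[50,-0.008,0,0,0,0,0],[50,-0.008,0,0,0,0,0]]]'

```text
clock: 14.75
tcp_pos: [0.594, -0.0672, 0.0009]
orientation: [0.0, 0.071, 0.998, 0.0]
wrist_force: [0.6, 1.0, -0.1]
finger_gap: 0.0687
grip_force: 0.1
```

```bash
cat >> h.py <<'E'
def rear(tag):
    I,D,c,R,s=snap(tag); print("tcp s,t",s["tcp_pos"][:2]@ex,s["tcp_pos"][:2]@ey)
    P=cloud(c,D);g=I.mean(-1);st=np.stack([P[...,:2]@ex,P[...,:2]@ey],-1)
    m=(g>120)&(P[...,2]>.042)&(P[...,2]<.06)&(np.abs(st[...,0]-.66)<.1)
    for t0 in(-.012,0,.015,.03,.044):
        q=m&(np.abs(st[...,1]-t0)<.003); i=np.percentile(st[q][:,0],2); k=q&(st[...,0]<i+.006); print(t0,"rear s",i.round(4),"z",np.median(P[k][:,2]).round(4))
E
python3 - <<'E'
from h import *
rear("w13")
E
```

```text
t 14.75 tcp [ 0.594  -0.0672  0.0009] tool axes x,y,z [[-0.99, 0.141, -0.001], [0.141, 0.99, 0.0], [0.001, -0.0, -1.0]] F [ 0.6  1.  -0.1] gap 0.0687
tcp s,t 0.5974972916447489 0.01725758512324556
-0.012 rear s 0.6079 z 0.0513
0 rear s 0.6073 z 0.0513
0.015 rear s 0.6079 z 0.0511
0.03 rear s 0.6072 z 0.0513
0.044 rear s 0.6078 z 0.0512
```

The rear edge is at s≈0.6077, square, and there is no resistance with the tongue about 13 mm into the slot. About 4–7 mm to go.

Emit:
drive_tool --deltas '[[[50,-0.001,0,0,0,0,0],[50,-0.002,0,0,0,0,0],[50,-0.003,0,0,0,0,0],[50,-0.004,0,0,0,0,0],[50,-0.0045,0,0,0,0,0],[50,-0.0045,0,0,0,0,0]]]'

```text
clock: 15.55
tcp_pos: [0.5983, -0.0678, 0.0008]
orientation: [0.0, 0.071, 0.998, 0.0]
wrist_force: [-0.8, 0.5, -0.6]
finger_gap: 0.0687
grip_force: 0.2
```

Run:
```python
from h import *
rear("w14")
```

```text
t 15.55 tcp [ 0.5983 -0.0678  0.0008] tool axes x,y,z [[-0.99, 0.141, -0.0], [0.141, 0.99, 0.0], [0.0, 0.0, -1.0]] F [-0.8  0.5 -0.6] gap 0.0687
tcp s,t 0.6018574581980062 0.017263420224890955
-0.012 rear s 0.6119 z 0.0452
0 rear s 0.6113 z 0.0453
0.015 rear s 0.6119 z 0.0452
0.03 rear s 0.6114 z 0.0451
0.044 rear s 0.612 z 0.0452
```

The rear has dropped: plate top z=0.045, flat and home. Give it a last 1 mm nudge, then back off, rise and verify.

Emit:
drive_tool --deltas '[[[50,-0.001,0,0,0,0,0],[50,-0.001,0,0,0,0,0],[50,0.005,0,0,0,0,0],[50,0.02,0,0,0,0,0],[50,0.04,0,-0.02,0,0,0],[50,0.06,0,-0.07,0,0,0],[50,0.08,0,-0.12,0,0,0],[50,0.085,0,-0.17,0,0,0],[50,0.085,0,-0.22,0,0,0],[50,0.085,0,-0.23,0,0,0],[50,0.085,0,-0.23,0,0,0]]]'

```text
clock: 16.98
tcp_pos: [0.5142, -0.0559, 0.2313]
orientation: [0.001, 0.071, 0.998, -0.0]
wrist_force: [1.1, -0.9, -0.8]
finger_gap: 0.0685
grip_force: 0.0
```

Run:
```python
from h import *
I,D,c,R,s=snap("w15"); P=cloud(c,D);g=I.mean(-1);st=np.stack([P[...,:2]@ex,P[...,:2]@ey],-1)
m=((g>120)&(P[...,2]>.0405)&(P[...,2]<.056)&(np.abs(st[...,1]-.016)<.08)).astype(np.uint8)
k=max(cv2.findContours(m,cv2.RETR_EXTERNAL,cv2.CHAIN_APPROX_NONE)[0],key=cv2.contourArea)
for u,v in cv2.approxPolyDP(k,3,True)[:,0]: w=onplane(c,u,v,.045)[:2];print(u,v,"s,t",(w@ex).round(4),(w@ey).round(4))
for s0 in(.616,.637,.660,.683,.7): q=(m>0)&(abs(st[...,0]-s0)<.003);print("z at s",s0,[np.median(P[q&(abs(st[...,1]-t)<.012)][:,2]).round(4) for t in(-.035,.016,.065)])
cv2.imwrite("pics/c15.png",cv2.resize(I[60:360,100:420,::-1],None,fx=1.9,fy=1.9))
```

```text
t 16.98 tcp [ 0.5142 -0.0559  0.2313] tool axes x,y,z [[-0.99, 0.141, -0.002], [0.141, 0.99, -0.0], [0.002, -0.0, -1.0]] F [ 1.1 -0.9 -0.8] gap 0.0685
309 236 s,t 0.6108 0.0805
208 237 s,t 0.6122 -0.0483
211 298 s,t 0.7022 -0.0483
232 298 s,t 0.7022 -0.0198
241 304 s,t 0.7117 -0.0078
242 313 s,t 0.7261 -0.0066
275 313 s,t 0.7261 0.0389
276 304 s,t 0.7117 0.04
284 303 s,t 0.7101 0.0509
285 298 s,t 0.7022 0.0521
306 298 s,t 0.7022 0.0805
z at s 0.616 [np.float64(0.0452), np.float64(0.0452), np.float64(0.045)]
z at s 0.637 [np.float64(0.0452), np.float64(0.0452), np.float64(0.0449)]
z at s 0.66 [np.float64(0.0452), np.float64(0.0447), np.float64(0.0446)]
z at s 0.683 [np.float64(0.0452), np.float64(0.0451), np.float64(0.0451)]
z at s 0.7 [np.float64(0.045), np.float64(0.0452), np.float64(0.0451)]
```

View pics/c15.png

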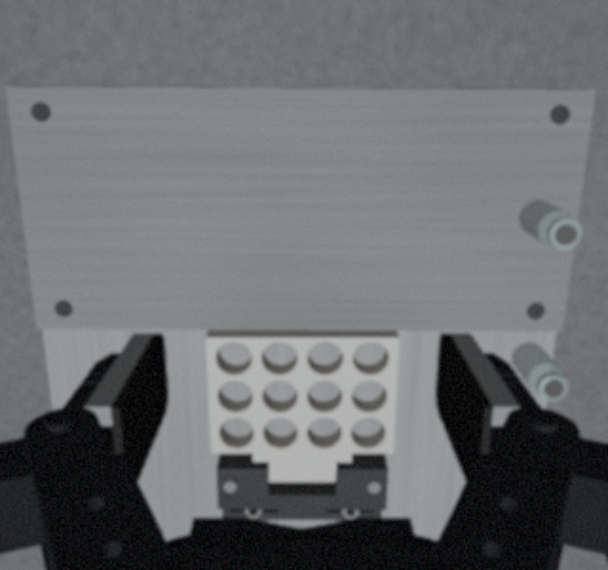

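The plate lies flat: top z=0.045 everywhere, with its rear edge behind the step at crop (208–397,332). The tongue is under the lips at (302,470). The left vials stand at (560,233) and (550,385), and the arm touches nothing. Handing in.

```bash
python3 -c "from workcell import hand_in;print(hand_in())"
```

```text
the job is handed in; nothing more can be done
None
```

The nest plate is home and the job is handed in at about 17 s: it lies flat on the bed (top at 45 mm all over), tongue in the keeper's slot and rear edge behind the step, and nothing was forced. The two left vials stand in place; the right one was out of the last view, but nothing went near it.

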